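# Weigh down the plate gauge and feel its gap with a taper feeler

## Robot

A 7-joint arm with a two-finger parallel gripper is mounted at the origin on the work surface. World frame = base frame: x ahead of the robot, y to its left, z up, the work surface at z = 0. Lengths are in m, angles in rad, forces in N, time in s.
With the tool pointing down it reaches from about 0.425 to 0.925 m from the base axis. Payload 6.8 kg.
Tool frame: the origin (TCP) lies at the very end of the fingers, on their centre line; the grasp point (between the pads) lies 19 mm behind it (r.grip_point_offset is the distance from the TCP to the grasp point, in m); z points along the fingers, y is the line along which they close (so a half turn about z gives the same grasp; the last joint's range is limited). The gripper opens to 85 mm and grips with 20 to 120 N. Pads are 22 mm wide; open, the fingers measure 114 mm over their backs; the gripper's body (76 mm by 85 mm) begins 54 mm behind the grasp point. The pads swing forward as they close: fully open they stand 13 mm farther back than shut.
Start: joints at [-1.226, 0.477, 0.022, 1.555, -0.011, 1.109, -0.083], TCP at [0.295, 0.607, 0.231] pointing down, gripper open.
Joint ranges: [-2.96, 2.96], [-0.34, 2.1], [-1.41, 1.46], [0.24, 2.44], [-1.37, 4.51], [0.17, 1.92], [-2.96, 2.96]. Speed limits (rad/s): [2.39, 2.39, 3.14, 3.14, 3.14, 3.14, 3.14].

## Interface

Orientations are given as a rotation vector (axis times angle).
In Python, from bench import status, eyes, r gives the robot as it stands.
- The arm moves only by the shell command python3 -m crank 'ROWS' [OPENING] [FORCE]. ROWS is JSON, a list of rows, each a list of 6 numbers: the shift along the tool's x, y, z normalised to -1 to 1, where 1 is 0.02 m, then the turn, a rotation vector about the tool's x, y, z normalised to -1 to 1, where 1 is 45 degrees. A call has 1 to 12 rows; each row shifts and turns the commanded pose from where the row before left it, along the tool's axes as they then stand; what a row does not reach is not made up. A row lasts 1/10 s, in which the tool goes at most 50 mm and 8.59 degrees, less where a joint would pass 70% of its speed; a pose out of reach is approached as far as the arm can. A call with a number of a shift or a turn outside -1 to 1 is refused whole. A call with a gripper value outside its range is refused whole. OPENING is the opening, from 0 (shut) to 1 (fully open), set as the call begins (- or left out, the last holds). The fingers move at their own pace and stop on an object; FORCE is the grip in N (left out, the last holds). Time passes only in rows, so rows that do not move let the fingers close. It gives the time, the measured TCP pose, the force, the opening and the grip force at its end, in the units of the state.
- status.get_obs(): the state, without advancing time (a new reading comes with each control period).
- eyes.grab_frame(name): name is "side" or "top" or "wrist"; returns a dict with "image" (480x640x3 uint8, red, green, blue), "depth" (480x640 float32, m along the optical axis (not along the pixel's ray), 0 where there is no reading), "fovy" (degrees; the focal length in pixels is half the picture's height over the tangent of half this angle, whatever the lens; pixels are square), "cx", "cy" (the principal point, pixels), "k1" (the pictures are not rectified: a ray, as slopes to the right and down, at radius r is drawn at 1 + k1 r^2 times it, then the intrinsics apply), "world_to_cam" (4x4, takes a point from world to camera coordinates). Camera axes: x right, y up, looking along -z (the intrinsics and any distortion apply to the point x, -y, -z); pixel columns grow to the right and rows downward; lengths in m; the calibration is good to about 2 mm. A picture is of the moment at which its call begins.
- r.hand_in(): hands the job in; it is judged then, once.
The state is a dict: "clock": time; "joints": joint angles; "qvel": joint speeds; "tau": joint torques, N m; "tcp_pos": TCP position; "orientation": TCP orientation; "contact_force": force on the tool from outside, world axes, zero at the start; "moment": the same for the moment, N m; "grip_width": finger opening in m; "gripper_force": force on a finger pad.
Only numpy, scipy, OpenCV 4.12 (cv2) and the standard library are available. Lean on these libraries where they do the work, as an engineer would, in place of code of your own. Each camera call takes 0.05 s, during which the arm holds its last target. There are 200 camera calls.

## Task

First hang the brass weight by its bail on the hook of the gauge's blue arm and let go, so that the arm sinks right down. Then take the taper feeler by its orange grip, lay its blade flat on the ledge of the lower plate and slide it straight in between the two plates until it drags snugly, pinched between both without prising the top plate up more than a couple of millimetres. Finish still holding the feeler there, motionless, grip upright, with the weight hanging free and everything else on the bench left undisturbed.

Things in the scene. Friction and masses are not known exactly. Their poses are not given: they have to be found in the camera images.
- gauge: Green plate gauge, fixed. Origin: underside of its foot, below the middle of the plates; +x from the mouth (front) to the back, the way the blade goes in; z up. Foot 120 (x) x 150 mm (y -50 to +100), 14 high. Two pivot cheeks, 129 high, at y +78, x +-46. Blue arm above the top plate: 16 wide, along y at x = 0 from the pivot to the hook at y = -118, top 128 mm above the bench when down.
- top_plate (a point): Middle of the underside of the steel top plate, which moves with the arm: 60 (gauge x -30 to +30) x 56 x 10 mm. Underside 105.5 mm above the bench when the arm is down, 112 when up. With the weight hung it presses on what is in the gap with about 4 to 6 N; the feeler then takes 4 to 10 N of push to slide on.
- loading_arm (a joint): Hinge of blue arm and top plate together (rad), pivot along gauge x at y = +75 mm, 110.5 mm above the bench. 0 = right down on its stop, top plate level; grows as it rises, 0.09 = upper stop, where a light spring holds it until the weight hangs. 0.01 rad lifts the middle of the top plate 0.75 mm and the hook 1.9 mm.
- hook_seat (a point): Where the bail bar should rest: top of a round steel bar, 8 mm thick, level along gauge x, at gauge x -45, y -115 mm; 125.5 mm above the bench with the arm down, 142 up. From the arm it runs 66 mm towards the front (-x); there its end turns up 14 mm above the bar's top, out to x -78. Bail bar must pass over this end from the front, then down behind it. Axes as the gauge's.
- weight: Brass weight, about 0.25 kg: disc 44 mm across, 20 high, with a stiff upright steel bail. Origin: centre of underside, z up. Bail in the body's y-z plane: two straight legs 10 mm wide (x), outer faces at y +-21 (42 mm across, can be gripped from outside), inner +-18, up to 90 mm, joined there by a round cross bar 6 mm thick along y, its axis 90 mm above the underside.
- bail (a point): Middle of the bail's cross bar, 90 mm above the weight's underside. Its axes are the weight's.
- feeler: Taper feeler lying on the bench, 80 g: upright orange grip 36 (x) x 16 (y) x 45 mm high, and a flat steel blade 16 mm wide from x = +18 to +88 mm. Origin: underside, below the grip's middle; z up. Underside of blade and grip is one flat plane; the blade's top slopes: 2.5 mm thick at the tip, 8.8 at the grip (0.9 mm per 10 mm).
- feeler_tip (a point): Underside of the blade's tip, middle of its width; axes as the feeler's.
- lower_plate: Fixed steel lower plate, turned as the gauge, 60 mm wide, 14 thick, gauge x -65 to +30: a ledge sticks out 35 mm in front of the top plate. Origin: underside, 85.5 to 87 mm above the bench, below the plates' middle. Its height is screw-set and varies, so the gap with the arm down is 4.5 to 6 mm: the feeler's tip goes 22 to 39 mm past the mouth before it drags.
- mouth (a point): Middle of the mouth: on the top face of the lower plate (99.5 to 101 mm above the bench), below the front edge of the top plate. Axes as the gauge's.
- hammer: Hammer lying at the right, 200 mm, a bystander; origin near its middle, on the bench.
- brush: Small brush lying in front of the robot, 160 mm, a bystander; origin near its middle, on the bench.
- screwdriver: Screwdriver lying at the left, 150 mm, a bystander; origin near its middle, on the bench.
- jar: Amber jar, 52 mm across, 60 mm high, a bystander; origin under its middle.
- ring_cone: Wooden ring cone, foot 60 mm across, 100 mm high, a bystander; origin under its middle.
- dish: Copper dish, 90 mm across, 30 mm high, a bystander; origin under its middle.
Mind the look-alikes: they are no part of the job. Leave any black look-alike of the feeler alone.

How it is judged:
On the way:
1. the weight hangs released on the hook and the arm is right down, the feeler not yet in the gauge (contact force between weight and loading_arm above 1 N and contact force between weight and the arm below 0.1 N and contact force between weight and the fingers below 0.1 N and distance between bail and hook_seat below 0.04 m and height (world z) of weight above 0.02 m and value of joint loading_arm below 0.012 rad and distance between feeler_tip and mouth above 0.05 m), for 0.3 s.
At the end, for the whole second after the job is handed in: Weight hangs untouched by its bail on the hook (within 40 mm of the seat). Held feeler, still: tip 12-65 mm past the mouth, within 15 mm of middle, 0.15 rad in line, 0.08 rad upright; pressed by top plate over 1.5 N, lower over 0.3 N; arm below 0.055 rad (4 mm at plate) (contact force between weight and loading_arm above 1 N and contact force between weight and the arm below 0.1 N and contact force between weight and the fingers below 0.1 N and distance between bail and hook_seat below 0.04 m and height (world z) of weight above 0.02 m and x of feeler_tip in the frame of mouth between 0.012 and 0.065 m and y of feeler_tip in the frame of mouth between -0.015 and 0.015 m and angle between the x axis of feeler and the x axis of gauge, either way round below 0.15 rad and angle between feeler's own z axis and vertical below 0.08 rad and contact force between feeler and loading_arm above 1.5 N and contact force between feeler and lower_plate above 0.3 N and value of joint loading_arm below 0.055 rad and contact force between feeler and the fingers above 1 N and linear speed of feeler below 0.01 m/s and linear speed of weight below 0.1 m/s); the arm keeps its last pose, push and grip.
It fails at once if a bystander is shoved or knocked over (moved more than 30 mm) (distance of any of hammer, brush, screwdriver, jar, ring_cone, dish from where it was at the start of the episode above 0.03 m).
It also fails if it takes over 72 s, if anything falls off the work surface, if the arm or the gripper's body presses on something with over 40 N, if the wrist force passes 120 N, or if a joint passes its speed limit or range.

## Working session

There is one attempt and no reset: what is moved stays moved. The work goes in short steps, Python scripts to look and compute and a shell command to move; the robot and the scene stay as the last step left them, time stands still between calls to the robot, and variables do not carry over. Pictures are saved under pics/ and viewed, at most 11 in all, crops included, and the job is handed in when it is done.

```bash
ls; mkdir -p pics; cat > h.py <<'E'
import numpy as np, cv2
from bench import status, eyes, r
def grab(name):
    f=eyes.grab_frame(name); np.savez(f'/tmp/{name}.npz',**f); return f
def load(name): return dict(np.load(f'/tmp/{name}.npz'))
def K(f):
    fl=240/np.tan(np.radians(float(f['fovy']))/2); return np.array([[fl,0,float(f['cx'])],[0,fl,float(f['cy'])],[0,0,1]])
def cloud(f):
    v,u=np.mgrid[0:480,0:640]; p=np.stack([u,v],-1).reshape(-1,1,2).astype(float)
    n=cv2.undistortPoints(p,K(f),np.array([float(f['k1']),0,0,0])).reshape(480,640,2)
    d=f['depth'].astype(float); c=np.stack([n[...,0]*d,-n[...,1]*d,-d],-1)
    M=np.linalg.inv(f['world_to_cam']); P=c@M[:3,:3].T+M[:3,3]; P[d<=0]=np.nan; return P
def proj(f,X):
    X=np.atleast_2d(X).astype(float); c=X@f['world_to_cam'][:3,:3].T+f['world_to_cam'][:3,3]; c=c*[1,-1,-1]
    return cv2.projectPoints(c.reshape(-1,1,3),np.zeros(3),np.zeros(3),K(f),np.array([float(f['k1']),0,0,0]))[0].reshape(-1,2)
def save(f,name,crop=None,s=1):
    im=f['image'][...,::-1]
    if crop: a,b,c,d=crop; im=im[b:d,a:c]
    cv2.imwrite('pics/'+name,cv2.resize(im,None,fx=s,fy=s))
E
python3 - <<'E'
from h import *
for n in ['top','side']:
    f=grab(n); save(f,n+'1.png'); print(n,f['fovy'],f['k1'],np.linalg.inv(f['world_to_cam'])[:3,3])
print(status.get_obs())
E
```

```text
pics
top 55.68793804131766 0.03911658680319426 [ 0.36030906 -0.01311166  1.43802874]
side 54.600984331364046 0.021367721742682876 [ 0.04626817 -0.68412862  0.76062329]
{'clock': 0.1, 'joints': array([-1.22610043,  0.47771156,  0.02233494,  1.55634803, -0.01148361,
        1.10931349, -0.0831095 ]), 'qvel': array([ 2.13743346e-04, -3.00516609e-03, -2.37133642e-04,  8.33258393e-05,
       -7.65168331e-04, -5.76832450e-04, -2.73880313e-03]), 'tau': array([ 4.10137392e-03, -5.97764933e+01,  1.61334537e+00, -2.81954956e+01,
        1.27849545e-02,  5.00236216e-03, -2.74689796e-06]), 'tcp_pos': array([0.29507529, 0.60649099, 0.23042866]), 'orientation': array([-7.05097302e-01, -3.06119513e+00,  2.56722259e-03]), 'contact_force': array([ 0.78805715,  0.80107908, -1.04935164]), 'moment': array([0.00387081, 0.00913247, 0.04574556]), 'gripper_force': 0.0, 'grip_width': 0.08552093665762994}
```

View pics/top1.png

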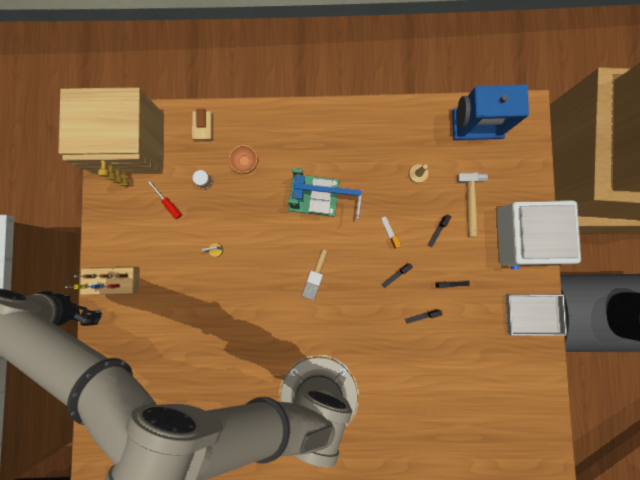

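View pics/side1.png

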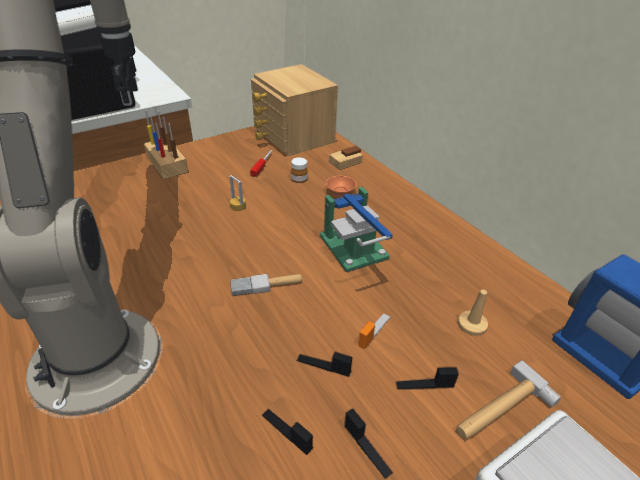

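The top view shows the gauge at (318,195) with its hook at (358,205), the brass weight at (213,250) with its bail seen edge-on, the orange feeler at (391,233), and the black look-alikes at lower right. In the side view the weight is at (237,195) and the feeler at (372,330).

```bash
python3 - <<'E'
from h import *
for n in ['top','side']:
    f=load(n); P=cloud(f); hsv=cv2.cvtColor(f['image'],cv2.COLOR_RGB2HSV).astype(int); H,S,V=[hsv[...,i] for i in range(3)]
    z=P[...,2]; X,Y=P[...,0],P[...,1]
    box=lambda a,b,c,d:(X>a)&(X<b)&(Y>c)&(Y<d)
    def rep(nm,m):
        Q=P[m]; 
        if len(Q)<3: print(n,nm,len(Q));return
        c=Q[:,:2].mean(0); r_=cv2.minAreaRect((Q[:,:2]*1000).astype(np.float32))
        print(n,nm,len(Q),'mean',Q.mean(0).round(4),'zmax',Q[:,2].max().round(4),'rect',np.round(r_[0],1),np.round(r_[1],1),round(r_[2],1))
    print(n,'bench z',np.nanmedian(z[(H>5)&(H<20)&box(.3,.9,-.5,.4)]))
    a=(H>3)&(H<20)&(S>220)&(V>180)
    # anchors
    for nm,(u0,v0,u1,v1) in {'feel':((375,210,410,255) if n=='top' else (350,305,400,355)),'wt':((195,235,230,262) if n=='top' else (222,170,255,215))}.items():
        w=np.zeros((480,640),bool); w[v0:v1,u0:u1]=1
        rep(nm+'>5mm',w&(z>.006)); 
        if nm=='feel': rep('grip',w&(z>.036)); rep('blade',w&(z>.0015)&(z<.012)&(S<80))
        else: rep('disc',w&(z>.012)&(z<.03)); rep('bail',w&(z>.08)); rep('legs',w&(z>.03))
    g=np.zeros((480,640),bool); 
    if n=='top': g[160:230,280:375]=1
    else: g[180:275,315:400]=1
    rep('foot',g&(H>60)&(H<95)&(S>80)&(z>.008)&(z<.02)); rep('cheek',g&(H>60)&(H<95)&(z>.12)); 
    rep('arm',g&(H>100)&(H<125)&(S>150)&(z>.11)); rep('ledge',g&(S<60)&(z>.096)&(z<.104)); rep('topplate',g&(S<60)&(z>.112)&(z<.130))
    rep('hook',g&(S<60)&(z>.130))
E
```

```text
top bench z 0.0017157961882223738
top feel>5mm 247 mean [ 0.4919 -0.2363  0.0191] zmax 0.052 rect [ 500.4 -237.8] [103.7 142.9] 86.8
top grip 65 mean [ 0.4675 -0.2438  0.0453] zmax 0.052 rect [ 467.9 -243.7] [35.3 16.8] 19.8
top blade 106 mean [ 0.5188 -0.2239  0.0072] zmax 0.0119 rect [ 517.3 -225.2] [71.5 17.5] 22.7
top wt>5mm 236 mean [0.454  0.3187 0.031 ] zmax 0.0989 rect [458.8 330.7] [107.7  82.5] 89.0
top disc 124 mean [0.4517 0.3171 0.021 ] zmax 0.0295 rect [452.6 318.2] [41.8 42.6] 32.3
top bail 35 mean [0.4538 0.3156 0.0928] zmax 0.0989 rect [453.1 317.2] [ 9.  40.6] 13.2
top legs 54 mean [0.4534 0.3149 0.0792] zmax 0.0989 rect [453.1 316.7] [ 9.4 41.5] 13.2
top foot 385 mean [0.6128 0.0171 0.0152] zmax 0.02 rect [621.8   7.5] [144.7 116.5] 81.6
top cheek 92 mean [0.6253 0.0512 0.129 ] zmax 0.1412 rect [620.1   5.4] [135.3 101.5] 80.8
top arm 427 mean [ 0.6195 -0.0038  0.1319] zmax 0.1503 rect [605.6 -27. ] [197.5  67.6] 73.0
top ledge 202 mean [ 0.5768 -0.0121  0.1009] zmax 0.104 rect [610.3   0.7] [ 94.1 106.5] 81.3
top topplate 286 mean [ 0.6183 -0.0143  0.1233] zmax 0.
[... 693 characters left out ...]
962 rect [451.1 318.7] [12.3 47.4] 10.7
side legs 155 mean [0.4497 0.3159 0.0659] zmax 0.0962 rect [450.5 316.8] [13.8 51. ] 11.3
side foot 890 mean [ 0.5963 -0.0196  0.0155] zmax 0.0199 rect [618.5   5.3] [151.3 119.8] 81.5
side cheek 149 mean [0.6114 0.0236 0.1307] zmax 0.1595 rect [603.1 -29.2] [221.5 104.9] 74.3
side arm 533 mean [ 0.6132 -0.0187  0.133 ] zmax 0.1488 rect [601.7 -30.5] [199.5  73.7] 71.0
side ledge 419 mean [ 0.5803 -0.0209  0.1016] zmax 0.104 rect [594.1  12.4] [121.   80.8] 83.4
side topplate 303 mean [ 0.6079 -0.0144  0.1231] zmax 0.1285 rect [622.2   8.5] [115.1 108.4] 87.1
side hook 144 mean [ 0.5613 -0.1256  0.1442] zmax 0.1595 rect [ 568.8 -123.3] [81.9 45.9] 19.8
```

```bash
cat >> h.py <<'E'
from scipy.spatial.transform import Rotation as Ro
def go(pos,yaw_y):
    """tool-frame units to reach TCP pos with tool down and tool y at world angle yaw_y (deg); turn first, then shift"""
    o=status.get_obs(); a=np.radians(yaw_y); y=np.array([np.cos(a),np.sin(a),0]); z=np.array([0,0,-1.]); T=np.stack([np.cross(y,z),y,z],1)
    R=Ro.from_rotvec(o['orientation']).as_matrix()
    rv=Ro.from_matrix(R.T@T).as_rotvec()/np.radians(45)
    print('t',round(o['clock'],2),'tcp',o['tcp_pos'].round(4),'tool-y deg',np.degrees(np.arctan2(R[1,1],R[0,1])).round(2),'F',o['contact_force'].round(2),'w',round(o['grip_width'],4),'gf',round(o['gripper_force'],1))
    print('turn units',rv.round(3),' shift units after turn',(T.T@(np.array(pos)-o['tcp_pos'])/.02).round(2))
E
python3 -m crank '[[0,0,0,0,0,-0.173],[0,0,0,0,0,-0.173],[0,0,0,0,0,-0.173],[0,0,0,0,0,-0.173],[0,0,0,0,0,-0.173],[-0.27,-1,0,0,0,0],[-0.27,-1,0,0,0,0],[-0.27,-1,0,0,0,0],[-0.27,-1,0,0,0,0],[-0.27,-1,0,0,0,0],[-0.27,-1,0,0,0,0],[-0.27,-1,0,0,0,0]]' 1
python3 -m crank '[[-0.27,-1,0.3,0,0,0],[-0.27,-1,0.3,0,0,0],[-0.27,-1,0.3,0,0,0],[-0.27,-1,0.3,0,0,0],[-0.27,-1,0.3,0,0,0],[-0.27,-1,0.3,0,0,0],[-0.27,-1,0.3,0,0,0],[-0.27,-1,0.3,0,0,0],[0,0,0,0,0,0],[0,0,0,0,0,0]]'
python3 - <<'E'
from h import *
go([.4525,.3175,.17],103)
f=grab('wrist'); save(f,'w1.png')
P=cloud(f); m=(P[...,2]>.03)&(P[...,2]<.12)&(abs(P[...,0]-.4525)<.04)&(abs(P[...,1]-.3175)<.05)
Q=P[m]; print(len(Q),Q.mean(0) if len(Q) else 0, cv2.minAreaRect((Q[Q[:,2]>.08][:,:2]*1000).astype(np.float32)) if len(Q) else 0)
E
```

```text
clock: 1.3
tcp_pos: [0.3645, 0.4773, 0.2315]
orientation: [-0.354, 3.121, 0.0]
contact_force: [0.7, 0.3, -0.2]
grip_width: 0.0853
gripper_force: 0.0
clock: 2.3
tcp_pos: [0.4418, 0.3323, 0.1835]
orientation: [-0.353, 3.122, 0.001]
contact_force: [0.2, -0.3, -0.3]
grip_width: 0.0852
gripper_force: 0.0
t 2.3 tcp [0.4418 0.3323 0.1835] tool-y deg 102.9 F [ 0.21 -0.29 -0.28] w 0.0852 gf 0.0
turn units [ 0.     0.    -0.002]  shift units after turn [-0.36 -0.84  0.68]
780 [0.45034744 0.31533897 0.08260356] ((451.2249450683594, 316.63031005859375), (9.975279808044434, 44.16097640991211), 10.82474136352539)
```

View pics/w1.png

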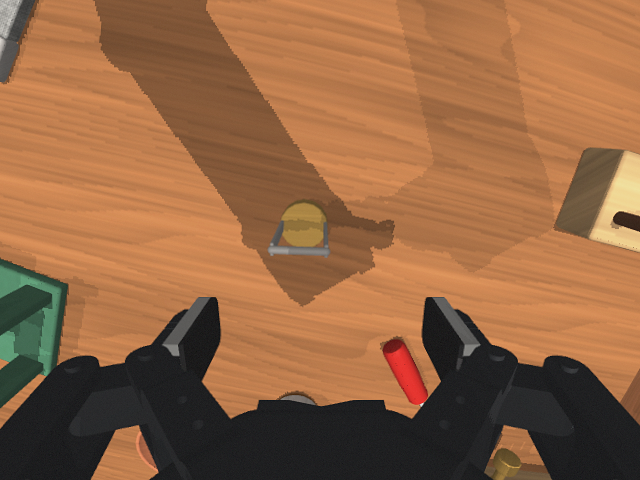

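The wrist view shows the bail bar at about (300,251), nearly parallel to the line on which the fingers close, with the jar below the gripper body and clear of it. I'll centre and descend.

```bash

python3 -m crank '[[-0.32,-0.86,0,0,0,0.031],[0,0,0,0,0,0],[0,0,0.8,0,0,0],[0,0,0.8,0,0,0],[0,0,0.8,0,0,0],[0,0,0.8,0,0,0],[0,0,0.8,0,0,0],[0,0,0.8,0,0,0],[0,0,0.8,0,0,0],[0,0,0.8,0,0,0],[0,0,0.1,0,0,0],[0,0,0,0,0,0]]' 1
python3 -m crank '[[0,0,0,0,0,0],[0,0,0,0,0,0],[0,0,0,0,0,0],[0,0,0,0,0,0],[0,0,0,0,0,0],[0,0,0,0,0,0],[0,0,0,0,0,0],[0,0,0,0,0,0]]' 0 50
python3 - <<'E'
from h import *
go([.4515,.3168,.053],101.5)
f=grab('wrist'); save(f,'w2.png')
E
```

```text
clock: 3.55
tcp_pos: [0.4516, 0.3176, 0.0532]
orientation: [0.317, -3.125, 0.0]
contact_force: [0.4, 0.6, 0.6]
grip_width: 0.0855
gripper_force: 0.0
clock: 4.35
tcp_pos: [0.4522, 0.3181, 0.0542]
orientation: [-0.317, 3.124, 0.002]
contact_force: [-1.5, -0.4, 6.1]
grip_width: 0.0415
gripper_force: 50.1
t 4.35 tcp [0.4522 0.3181 0.0542] tool-y deg 101.59 F [-1.45 -0.43  6.05] w 0.0415 gf 50.1
turn units [0.001 0.002 0.002]  shift units after turn [ 0.05 -0.06  0.06]
```

View pics/w2.png

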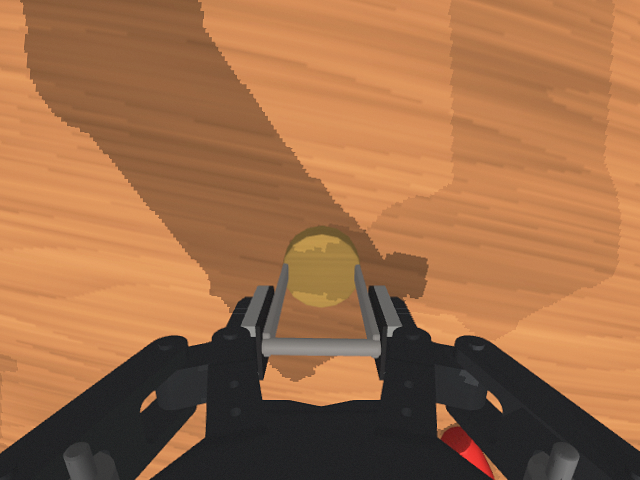

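The bail is gripped symmetrically: the bar is at (322,347), between both pads. I'll lift, turn to the gauge's heading and carry it round to the front of the hook.

```bash

python3 -m crank '[[0,0,-0.85,0,0,0],[0,0,-0.85,0,0,0],[0,0,-0.85,0,0,0],[0,0,-0.85,0,0,0],[0,0,-0.85,0,0,0],[0,0,-0.85,0,0,0],[0,0,0,0,0,0.149],[0,0,0,0,0,0.149],[0,0,0,0,0,0.149],[-0.17,-0.89,0,0,0,0],[-0.17,-0.89,0,0,0,0],[-0.17,-0.89,0,0,0,0]]'
python3 -m crank '[[-0.17,-0.89,0,0,0,0],[-0.17,-0.89,0,0,0,0],[-0.17,-0.89,0,0,0,0],[-0.17,-0.89,0,0,0,0],[-0.17,-0.89,0,0,0,0],[-0.17,-0.89,0,0,0,0],[-0.17,-0.89,0,0,0,0],[-0.17,-0.89,0,0,0,0],[-0.17,-0.89,0,0,0,0],[-0.17,-0.89,0,0,0,0],[-0.17,-0.89,0,0,0,0],[-0.17,-0.89,0,0,0,0]]'
python3 -m crank '[[-0.17,-0.89,0,0,0,0],[-0.17,-0.89,0,0,0,0],[-0.17,-0.89,0,0,0,0],[-0.17,-0.89,0,0,0,0],[-0.17,-0.89,0,0,0,0],[-0.17,-0.89,0,0,0,0],[-0.17,-0.8,0,0,0,0],[-0.17,-0.6,0,0,0,0],[-0.17,-0.3,0,0,0,0],[0,0,0,0,0,0]]'
python3 - <<'E'
from h import *
go([.5548,-.1253,.156],81.5)
f=grab('wrist'); save(f,'w3.png'); P=cloud(f); S=cv2.cvtColor(f['image'],cv2.COLOR_RGB2HSV)[...,1]
m=(P[...,2]>.13)&(P[...,2]<.165)&(S<60)&(P[...,0]>.50)&(P[...,1]<-.09)
print(m.sum(), cv2.minAreaRect((P[m][:,:2]*1000).astype(np.float32)), P[m][:,2].max())
print('proj seat',proj(f,[.5548,-.1253,.142]),'bar end',proj(f,[.6163-.078*.989-.115*.148,-.0183+.078*.148-.115*.989,.15]))
E
```

```text
clock: 5.6
tcp_pos: [0.4537, 0.2606, 0.155]
orientation: [-0.232, -3.132, 0.002]
contact_force: [0.3, -0.8, -2.0]
grip_width: 0.0415
gripper_force: 51.2
clock: 6.8
tcp_pos: [0.4618, 0.0434, 0.1553]
orientation: [-0.234, -3.133, 0.0]
contact_force: [0.9, -0.3, -2.6]
grip_width: 0.0418
gripper_force: 51.3
clock: 7.8
tcp_pos: [0.4719, -0.099, 0.1554]
orientation: [0.236, 3.132, -0.0]
contact_force: [-0.5, 0.6, -2.5]
grip_width: 0.0415
gripper_force: 51.3
t 7.8 tcp [ 0.4719 -0.099   0.1554] tool-y deg 81.38 F [-0.53  0.62 -2.54] w 0.0415 gf 51.3
turn units [-0.     0.    -0.003]  shift units after turn [-4.29 -0.69 -0.03]
154 ((527.9521484375, -120.30548858642578), (6.531240463256836, 9.971742630004883), 60.03303909301758) 0.1560536743270256
proj seat [[298.74340143 427.32802111]] bar end [[296.26621785 389.96558526]]
```

View pics/w3.png

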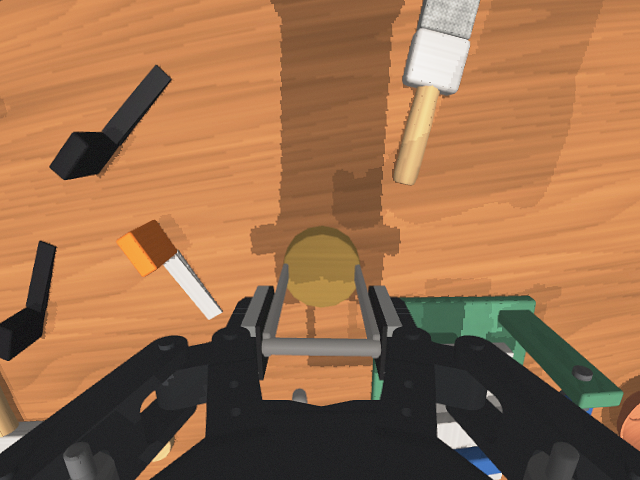

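The hook's upturned end shows at (299,395), where it was predicted to be, and the bail is above it. I'll move over the hook and lower.

```bash

python3 -m crank '[[0,-0.69,0,0,0,0],[-0.72,0,0,0,0,0],[-0.72,0,0,0,0,0],[-0.72,0,0,0,0,0],[-0.72,0,0,0,0,0],[-0.72,0,0,0,0,0],[-0.69,0,0,0,0,0],[0,0,0.5,0,0,0],[0,0,0.5,0,0,0],[0,0,0.5,0,0,0],[0,0,0.5,0,0,0],[0,0,0,0,0,0]]'
python3 -m crank '[[0,0,0.2,0,0,0],[0,0,0.2,0,0,0],[0,0,0.2,0,0,0],[0,0,0.2,0,0,0],[0,0,0.2,0,0,0],[0,0,0.1,0,0,0],[0,0,0,0,0,0]]'
python3 - <<'E'
from h import *
go([.5548,-.1253,.0927],81.5)
f=grab('side'); save(f,'s2.png',(260,150,480,315),3)
E
```

```text
clock: 9.05
tcp_pos: [0.5529, -0.1239, 0.1133]
orientation: [-0.233, -3.129, -0.0]
contact_force: [-0.6, 0.6, -2.3]
grip_width: 0.0417
gripper_force: 51.3
clock: 9.75
tcp_pos: [0.5546, -0.1242, 0.093]
orientation: [-0.234, -3.132, -0.0]
contact_force: [-0.7, -0.0, -1.9]
grip_width: 0.0414
gripper_force: 51.3
t 9.75 tcp [ 0.5546 -0.1242  0.093 ] tool-y deg 81.47 F [-0.67 -0.04 -1.91] w 0.0414 gf 51.3
turn units [-0.    -0.001 -0.001]  shift units after turn [-0.02 -0.05  0.01]
```

View pics/s2.png

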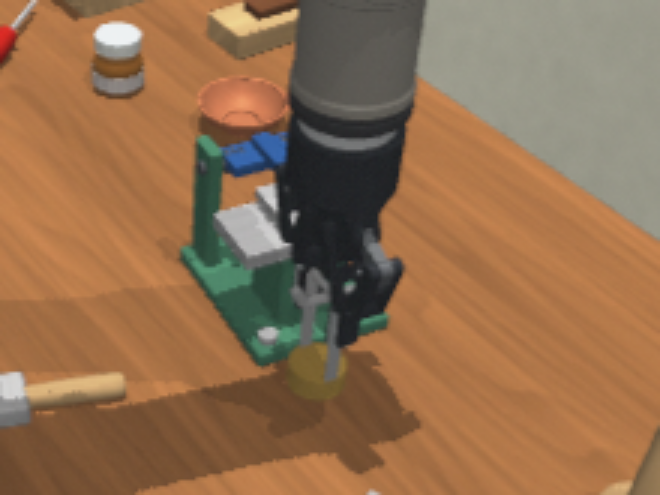

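Height matches the hook seated right down, and the load has eased from 2.5 to 1.9 N. I'll release.

```bash

python3 -m crank '[[0,0,0,0,0,0],[0,0,0,0,0,0],[0,0,0,0,0,0],[0,0,0,0,0,0],[0,0,0,0,0,0],[0,0,0,0,0,0],[0,0,-0.3,0,0,0],[0,0,-0.6,0,0,0],[0,0,-0.8,0,0,0],[0,0,-0.8,0,0,0]]' 0.85
python3 -m crank '[[0,0,-0.8,0,0,0],[0,0,-0.8,0,0,0],[0,0,-0.8,0,0,0],[0,0,-0.8,0,0,0],[1,0,0,0,0,0],[1,0,0,0,0,0],[1,0,0,0,0,0],[1,0,0,0,0,0],[1,0,0,0,0,0],[0,0,0,0,0,0]]'
python3 - <<'E'
from h import *
go([.467,-.2445,.16],112)
f=grab('side'); save(f,'s3.png',(260,150,480,315),3); f=grab('top'); P=cloud(f); hsv=cv2.cvtColor(f['image'],cv2.COLOR_RGB2HSV).astype(int)
w=np.zeros((480,640),bool); w[160:230,280:375]=1
m=w&(hsv[...,0]>100)&(hsv[...,0]<125)&(hsv[...,1]>150)&(P[...,2]>.1); print('arm z max',np.percentile(P[m][:,2],[50,95]), 'y<-.08 z',np.median(P[m&(P[...,1]<-.08)][:,2]))
f=grab('wrist'); save(f,'w4.png'); P=cloud(f); m=(P[...,2]>.035)&(P[...,2]<.06)&(np.hypot(P[...,0]-.467,P[...,1]+.2445)<.04); print('grip',cv2.minAreaRect((P[m][:,:2]*1000).astype(np.float32)))
E
```

```text
clock: 10.8
tcp_pos: [0.5549, -0.1243, 0.1448]
orientation: [0.234, 3.132, -0.0]
contact_force: [0.2, 0.4, 0.1]
grip_width: 0.0724
gripper_force: 0.0
clock: 11.8
tcp_pos: [0.4537, -0.1094, 0.208]
orientation: [-0.235, -3.132, -0.001]
contact_force: [0.2, -0.3, 0.4]
grip_width: 0.0724
gripper_force: 0.0
t 11.8 tcp [ 0.4537 -0.1094  0.208 ] tool-y deg 81.44 F [ 0.23 -0.33  0.45] w 0.0724 gf 0.0
turn units [ 0.001 -0.    -0.679]  shift units after turn [ 1.91 -6.51  2.4 ]
arm z max [0.12687783 0.13270438] y<-.08 z 0.12913159388973938
grip ((465.6669921875, -245.76634216308594), (35.58163070678711, 16.90058135986328), 22.32475471496582)
```

View pics/s3.png

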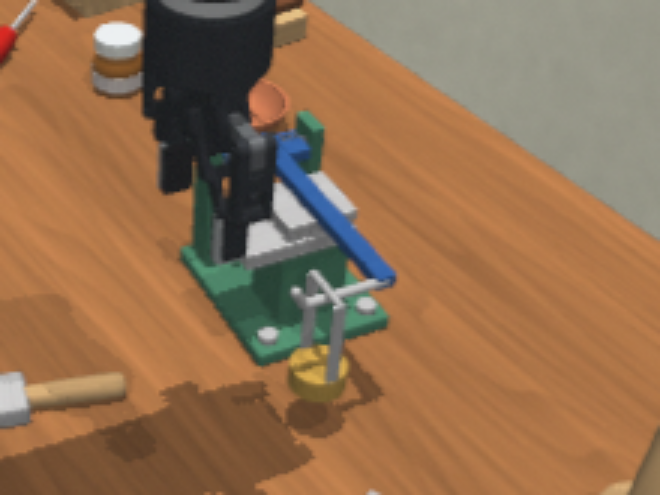

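The weight hangs freely on the hook (bail at (318,283) in the crop) and the arm is down. Next, the feeler.

```bash

python3 -m crank '[[0,0,0,0,0,-0.17],[0,0,0,0,0,-0.17],[0,0,0,0,0,-0.17],[0,0,0,0,0,-0.17],[0.28,-0.935,0,0,0,0],[0.28,-0.935,0,0,0,0],[0.28,-0.935,0,0,0,0],[0.28,-0.935,0,0,0,0],[0.28,-0.935,0,0,0,0],[0.28,-0.935,0,0,0,0],[0.28,-0.935,0,0,0,0],[0,0,0,0,0,0]]' 0.6
python3 -m crank '[[0,0,0.9,0,0,0],[0,0,0.9,0,0,0],[0,0,0.9,0,0,0],[0,0,0.9,0,0,0],[0,0,0.9,0,0,0],[0,0,0.9,0,0,0],[0,0,0.9,0,0,0],[0,0,0.3,0,0,0],[0,0,0,0,0,0]]'
python3 - <<'E'
from h import *
go([.4665,-.2455,.010],112)
f=grab('wrist'); P=cloud(f); m=(P[...,2]>.035)&(P[...,2]<.055)&(np.hypot(P[...,0]-.467,P[...,1]+.2445)<.03); print('grip',cv2.minAreaRect((P[m][:,:2]*1000).astype(np.float32))); save(f,'w5.png')
E
```

```text
clock: 13.15
tcp_pos: [0.4694, -0.2487, 0.2075]
orientation: [-0.596, 3.084, -0.003]
contact_force: [0.3, -0.3, -0.5]
grip_width: 0.0516
gripper_force: 0.0
clock: 14.05
tcp_pos: [0.4687, -0.2448, 0.0746]
orientation: [0.602, -3.082, -0.002]
contact_force: [0.1, 0.1, -0.0]
grip_width: 0.0513
gripper_force: 0.0
t 14.05 tcp [ 0.4687 -0.2448  0.0746] tool-y deg 112.11 F [ 0.11  0.12 -0.05] w 0.0513 gf 0.0
turn units [ 0.002 -0.001  0.002]  shift units after turn [0.12 0.01 3.23]
grip ((465.48699951171875, -246.772705078125), (35.8056526184082, 15.930923461914062), 21.91999626159668)
```

View pics/w5.png

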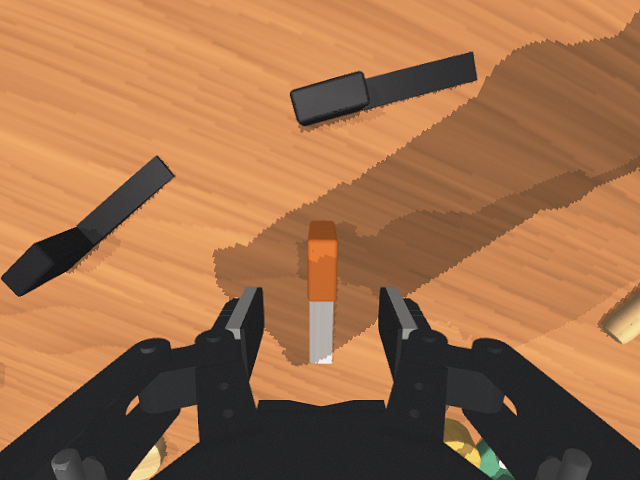

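The feeler is at (321,285), centred and aligned between the fingers, and the look-alikes are clear. I'll grasp and lift.

```bash

python3 -m crank '[[0.18,0,0.6,0,0,0],[0,0,0.8,0,0,0],[0,0,0.8,0,0,0],[0,0,0.8,0,0,0],[0,0,0.23,0,0,0],[0,0,0,0,0,0]]'
python3 -m crank '[[0,0,0,0,0,0],[0,0,0,0,0,0],[0,0,0,0,0,0],[0,0,0,0,0,0],[0,0,0,0,0,0],[0,0,0,0,0,0],[0,0,0,0,0,0],[0,0,0,0,0,0],[0,0,0,0,0,0],[0,0,0,0,0,0]]' 0 60
python3 - <<'E'
from h import *
go([.4655,-.2465,.010],112)
E
```

```text
clock: 14.7
tcp_pos: [0.465, -0.2468, 0.0103]
orientation: [0.601, -3.083, -0.001]
contact_force: [1.3, 0.3, 0.1]
grip_width: 0.0511
gripper_force: 0.0
clock: 15.7
tcp_pos: [0.466, -0.2471, 0.0116]
orientation: [-0.601, 3.082, -0.001]
contact_force: [-0.5, 0.2, 7.6]
grip_width: 0.0153
gripper_force: 59.0
t 15.7 tcp [ 0.466  -0.2471  0.0116] tool-y deg 112.07 F [-0.52  0.23  7.62] w 0.0153 gf 59.0
turn units [-0.001  0.001  0.002]  shift units after turn [0.01 0.03 0.08]
```

```bash

python3 -m crank '[[0,0,-0.95,0,0,0],[0,0,-0.95,0,0,0],[0,0,-0.95,0,0,0],[0,0,-0.95,0,0,0],[0,0,-0.95,0,0,0],[0,0,-0.95,0,0,0],[0,0,-0.95,0,0,0],[0,0,-0.95,0,0,0],[0,0,-0.95,0,0,0],[0,0,-0.95,0,0,0],[0,0,0,0,0,0.17],[0,0,0,0,0,0.17]]'
python3 -m crank '[[0,0,0,0,0,0.17],[0,0,0,0,0,0.17],[0.083,0.89,0,0,0,0],[0.083,0.89,0,0,0,0],[0.083,0.89,0,0,0,0],[0.083,0.89,0,0,0,0],[0.083,0.89,0,0,0,0],[0.083,0.89,0,0,0,0],[0.083,0.89,0,0,0,0],[0.083,0.89,0,0,0,0],[0.083,0.89,0,0,0,0],[0.083,0.89,0,0,0,0]]'
python3 -m crank '[[0.083,0.89,0,0,0,0],[0.083,0.89,0,0,0,0],[0.083,0.8,0,0,0,0],[0.083,0.6,0,0,0,0],[0,0.3,0,0,0,0],[0,0,0,0,0,0],[0,0,0,0,0,0]]'
python3 - <<'E'
from h import *
go([.4798,.0021,.135],81.5)
f=grab('side'); save(f,'s4.png',(200,120,420,285),3); f=grab('top'); P=cloud(f); h=cv2.cvtColor(f['image'],cv2.COLOR_RGB2HSV).astype(int)
S=h[...,1]
# ledge: grey at z~.1 ; blade grey higher
def rect(nm,m): print(nm,m.sum(),np.round(P[m].mean(0),4),cv2.minAreaRect((P[m][:,:2]*1000).astype(np.float32)))
w=np.zeros((480,640),bool); w[150:260,280:375]=1
ok=w&(S<70)
led=ok&(P[...,2]>.094)&(P[...,2]<.107)&(P[...,0]<.62); n,l,st,c=cv2.connectedComponentsWithStats(led.astype(np.uint8)); rect('ledge',l==1+st[1:,4].argmax())
tp=ok&(P[...,2]>.108)&(P[...,2]<.121); n,l,st,c=cv2.connectedComponentsWithStats(tp.astype(np.uint8)); rect('tp',tp)
m=ok&(P[...,2]>.17)&(P[...,2]<.22)&(P[...,0]>.49); rect('blade',m)
print('ledge mouth proj side check')
E
```

```text
clock: 16.9
tcp_pos: [0.4655, -0.2469, 0.2016]
orientation: [-0.177, 3.135, -0.0]
contact_force: [0.5, -0.0, -1.9]
grip_width: 0.0153
gripper_force: 58.3
clock: 18.1
tcp_pos: [0.4751, -0.0676, 0.2008]
orientation: [0.234, 3.133, 0.0]
contact_force: [-0.1, -0.4, -0.4]
grip_width: 0.0148
gripper_force: 58.4
clock: 18.8
tcp_pos: [0.4791, 0.0008, 0.2007]
orientation: [-0.235, -3.133, 0.001]
contact_force: [0.8, 0.6, -1.2]
grip_width: 0.0154
gripper_force: 58.4
t 18.8 tcp [0.4791 0.0008 0.2007] tool-y deg 81.43 F [ 0.83  0.61 -1.15] w 0.0154 gf 58.4
turn units [-0.     0.    -0.002]  shift units after turn [-0.03  0.07  3.28]
ledge 3 [0.6086 0.0131 0.1015] ((608.6547241210938, 13.0624418258667), (0.010498275980353355, 6.279596328735352), 89.44011688232422)
tp 188 [ 0.6284 -0.015   0.1168] ((616.9850463867188, -33.77197265625), (194.9563446044922, 58.4307975769043), 74.80525207519531)
blade 0 [nan nan nan] ((0.0, 0.0), (0.0, 0.0), 0.0)
ledge mouth proj side check<stdin>:6: RuntimeWarning: Mean of empty slice.
  ret = um.true_divide(
```

View pics/s4.png

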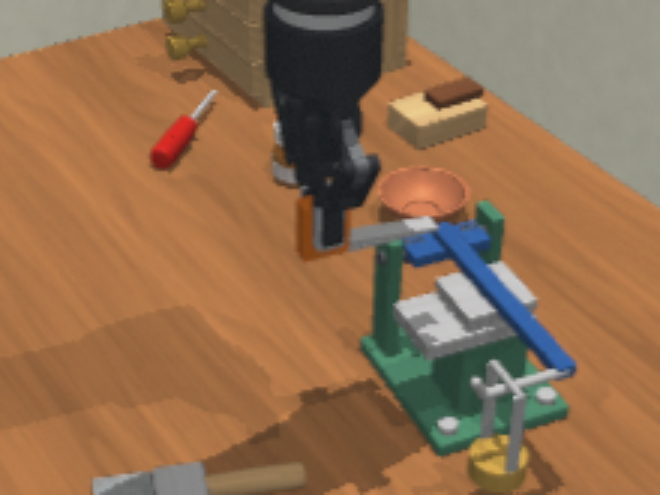

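The feeler is held level with its blade at crop (395,232), clear in front of and above the gauge, and the weight is still hanging. I'll measure ledge and blade once in this side frame.

```bash
python3 - <<'E'
from h import *
f=load('side'); P=cloud(f); S=cv2.cvtColor(f['image'],cv2.COLOR_RGB2HSV)[...,1]
a=np.radians(-8.5); xg=np.array([np.cos(a),np.sin(a)]); yg=np.array([-xg[1],xg[0]]); o=np.array([.6163,-.0183])
G=P.copy(); d=P[...,:2]-o; G[...,0]=d@xg; G[...,1]=d@yg
w=np.zeros((480,640),bool); w[180:270,310:400]=1
m=w&(S<70)&(G[...,2]>.095)&(G[...,2]<.107)&(abs(G[...,0]+.05)<.03)&(abs(G[...,1])<.045)
print('ledge',m.sum(),np.percentile(G[m],[1,50,99],axis=0).round(4).tolist(),cv2.minAreaRect((G[m][:,:2]*1000).astype(np.float32)))
m=w&(S<70)&(G[...,2]>.108)&(G[...,2]<.122)&(abs(G[...,0])<.05)&(abs(G[...,1])<.05)
print('tp',m.sum(),np.percentile(G[m],[1,50,99],axis=0).round(4).tolist())
w[:]=0; w[180:215,300:360]=1
m=w&(S<60)&(G[...,2]>.18)&(G[...,2]<.21)&(G[...,0]<-.03)&(abs(G[...,1])<.04)
print('blade',m.sum(),np.percentile(G[m],[1,50,99],axis=0).round(4).tolist(),cv2.minAreaRect((G[m][:,:2]*1000).astype(np.float32)))
for x in range(-120,-40,10):
    k=m&(abs(G[...,0]-x/1000)<.005)
    if k.sum()>3: print(x,G[k][:,1:].mean(0).round(4))
E
```

```text
ledge 336 [[-0.0654, -0.0311, 0.0955], [-0.0464, -0.0053, 0.1021], [-0.0227, 0.0285, 0.105]] ((-44.353294372558594, 0.6757049560546875), (45.5714225769043, 64.19317626953125), 2.732278823852539)
tp 307 [[-0.0305, -0.0296, 0.1088], [-0.0138, -0.0052, 0.117], [0.0298, 0.0282, 0.1207]]
blade 184 [[-0.1469, -0.0152, 0.1905], [-0.0899, -0.0054, 0.196], [-0.0519, 0.0072, 0.2079]] ((-100.49976348876953, -4.53101921081543), (100.27050018310547, 21.144926071166992), 6.724892616271973)
-120 [-0.0065  0.1965]
-110 [-0.0038  0.197 ]
-100 [-0.004   0.1968]
-90 [-0.004   0.1964]
-80 [-0.0029  0.1954]
-70 [-0.0026  0.1945]
-60 [-0.0028  0.1945]
-50 [-0.0022  0.1933]
```

```bash

python3 -m crank '[[0,0.1,0.7,0,0,0],[0,0,0.7,0,0,0],[0,0,0.7,0,0,0],[0,0,0.7,0,0,0],[0,0,0.7,0,0,0],[0,0,0.6,0,0,0],[0,0,0.1,0,0,0],[0,0,0,0,0,0],[0,0,0,0,0,0]]'
python3 -m crank '[[0,0,0.05,0,0,0],[0,0,0.05,0,0,0],[0,0,0,0,0,0]]'
python3 -m crank '[[0,0,0.05,0,0,0],[0,0,0,0,0,0]]'
python3 -m crank '[[0,0,0.05,0,0,0],[0,0,0,0,0,0]]'
python3 - <<'E'
from h import *
go([.4798,.0021,.1121],81.5)
E
```

```text
clock: 19.8
tcp_pos: [0.4799, 0.0034, 0.1172]
orientation: [0.234, 3.132, 0.0]
contact_force: [-0.3, 0.5, -0.4]
grip_width: 0.0153
gripper_force: 58.4
clock: 20.1
tcp_pos: [0.4795, 0.0035, 0.1149]
orientation: [0.233, 3.133, 0.0]
contact_force: [-0.3, -0.0, -0.3]
grip_width: 0.0153
gripper_force: 58.4
clock: 20.3
tcp_pos: [0.4793, 0.0035, 0.1136]
orientation: [-0.234, -3.133, 0.0]
contact_force: [-0.0, 0.1, -1.4]
grip_width: 0.0151
gripper_force: 58.4
clock: 20.5
tcp_pos: [0.4793, 0.0035, 0.1126]
orientation: [-0.234, -3.133, 0.0]
contact_force: [-0.1, 0.1, -1.9]
grip_width: 0.0152
gripper_force: 58.4
t 20.5 tcp [0.4793 0.0035 0.1126] tool-y deg 81.47 F [-0.08  0.11 -1.93] w 0.0152 gf 58.4
turn units [-0.    -0.    -0.001]  shift units after turn [-0.03 -0.07  0.02]
```

```bash

for i in 1; do python3 -m crank '[[0,0,0.03,0,0,0],[0,0,0,0,0,0]]'; python3 -m crank '[[0,0,0.03,0,0,0],[0,0,0,0,0,0],[0,0,0,0,0,0]]'; done | grep -E 'tcp|contact'
python3 - <<'E'
from h import *
o=status.get_obs(); print(o['contact_force'],o['moment'],o['tcp_pos'])
E
```

```text
tcp_pos: [0.4794, 0.0035, 0.1121]
contact_force: [-0.4, 0.2, -1.0]
tcp_pos: [0.4794, 0.0035, 0.1117]
contact_force: [-2.2, -0.2, 3.9]
[-2.18198144 -0.15232174  3.94056027] [ 0.04073113  0.24228781 -0.09771272] [0.47940889 0.0035409  0.11171415]
```

```bash

(python3 -m crank '[[0,0,-0.01,0,0,0],[0,0,0,0,0,0],[-0.25,0,0,0,0,0],[-0.25,0,0,0,0,0],[-0.25,0,0,0,0,0],[-0.25,0,0,0,0,0],[0,0,0,0,0,0],[0,0,0,0,0,0]]'
python3 -m crank '[[-0.2,0,0,0,0,0],[-0.2,0,0,0,0,0],[-0.2,0,0,0,0,0],[0,0,0,0,0,0],[0,0,0,0,0,0]]'
python3 -m crank '[[-0.15,0,0,0,0,0],[-0.15,0,0,0,0,0],[0,0,0,0,0,0],[0,0,0,0,0,0]]') | grep -E 'tcp|contact'
python3 - <<'E'
from h import *
go([.6163-.118*.989,-.0183+.118*.148,.1119],81.5)
E
```

```text
tcp_pos: [0.4997, 0.0006, 0.1118]
contact_force: [-0.9, 1.0, 1.3]
tcp_pos: [0.5109, -0.0011, 0.1119]
contact_force: [-4.2, -0.2, 6.8]
tcp_pos: [0.5166, -0.002, 0.1119]
contact_force: [-4.5, 1.2, 8.1]
t 22.7 tcp [ 0.5166 -0.002   0.1119] tool-y deg 81.48 F [-4.51  1.16  8.13] w 0.0154 gf 59.6
turn units [ 0.    -0.001 -0.   ]  shift units after turn [ 0.85 -0.07 -0.  ]
```

```bash

(python3 -m crank '[[0,0,-0.02,0,0,0],[0,0,0,0,0,0],[0,0,0,0,0,0]]'
python3 -m crank '[[-0.15,0,0,0,0,0],[-0.1,0,0,0,0,0],[0,0,0,0,0,0],[0,0,0,0,0,0]]') | grep -E 'tcp|contact'
python3 - <<'E'
from h import *
o=status.get_obs(); print(o['contact_force'],o['moment'],o['tcp_pos'])
f=grab('side'); save(f,'s5.png',(270,160,430,280),5)
P=cloud(f); S=cv2.cvtColor(f['image'],cv2.COLOR_RGB2HSV)[...,1]
E
```

```text
tcp_pos: [0.5169, -0.0021, 0.112]
contact_force: [-1.9, -0.1, 2.4]
tcp_pos: [0.5223, -0.003, 0.112]
contact_force: [0.2, -0.0, 0.5]
[ 0.15842129 -0.03860069  0.45338328] [-0.00805431 -0.09185927  0.029995  ] [ 0.5222943  -0.00299688  0.11199061]
```

View pics/s5.png

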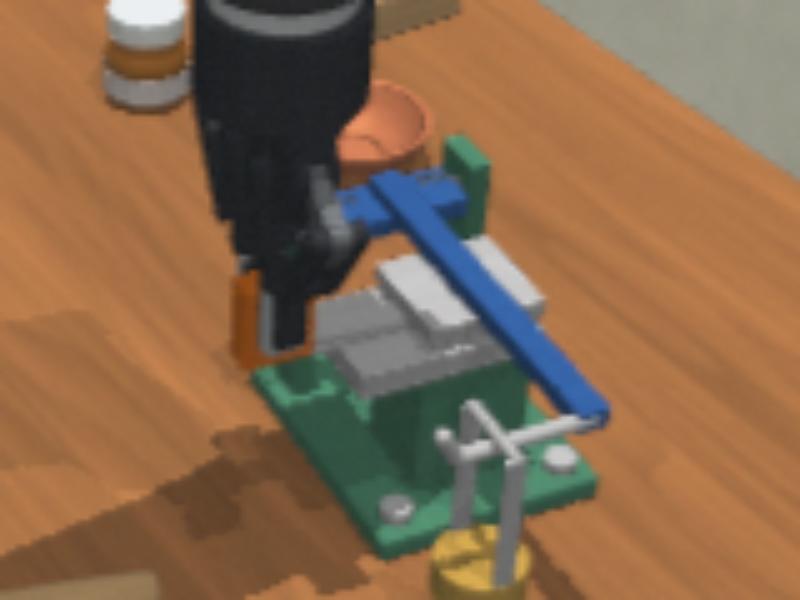

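The blade lies on the ledge and has entered under the top plate, in line, with the weight still hanging. I'll creep in.

```bash

(python3 -m crank '[[-0.1,0,0,0,0,0],[0,0,0,0,0,0],[0,0,0,0,0,0]]'
python3 -m crank '[[-0.1,0,0,0,0,0],[0,0,0,0,0,0],[0,0,0,0,0,0]]'
python3 -m crank '[[-0.1,0,0,0,0,0],[0,0,0,0,0,0],[0,0,0,0,0,0]]') | grep -E 'tcp|contact'
```

```text
tcp_pos: [0.524, -0.0032, 0.1121]
contact_force: [-0.0, -0.0, -0.3]
tcp_pos: [0.526, -0.0035, 0.112]
contact_force: [1.5, 0.7, -0.5]
tcp_pos: [0.528, -0.0038, 0.1121]
contact_force: [0.1, 0.3, -0.2]
```

```bash

(python3 -m crank '[[-0.1,0,0,0,0,0],[0,0,0,0,0,0],[0,0,0,0,0,0]]'
python3 -m crank '[[-0.1,0,0,0,0,0],[0,0,0,0,0,0],[0,0,0,0,0,0]]'
python3 -m crank '[[-0.08,0,0,0,0,0],[0,0,0,0,0,0],[0,0,0,0,0,0]]') | grep -E 'tcp|contact'
```

```text
tcp_pos: [0.5293, -0.004, 0.112]
contact_force: [-4.1, 1.1, 2.5]
tcp_pos: [0.5305, -0.0042, 0.112]
contact_force: [-7.8, 1.8, 5.1]
tcp_pos: [0.5309, -0.0043, 0.1119]
contact_force: [-10.9, 2.0, 8.8]
```

```bash

(python3 -m crank '[[0,0,-0.02,0,0,0],[0,0,0,0,0,0],[0,0,0,0,0,0]]'
python3 -m crank '[[-0.05,0,0,0,0,0],[0,0,0,0,0,0],[0,0,0,0,0,0]]') | grep -E 'tcp|contact'
python3 - <<'E'
from h import *
o=status.get_obs(); print(o['contact_force'],o['moment'],o['orientation'])
z=[]
for n in ['side','top']:
    f=grab(n); P=cloud(f); h=cv2.cvtColor(f['image'],cv2.COLOR_RGB2HSV).astype(int)
    m=(h[...,0]>100)&(h[...,0]<125)&(h[...,1]>150)&(P[...,2]>.11)&(P[...,2]<.16)&(abs(P[...,0]-.605)<.03)&(P[...,1]<-.07)&(P[...,1]>-.15); print(n,m.sum(),np.percentile(P[m][:,2],[50,80,95]).round(4))
E
```

```text
tcp_pos: [0.531, -0.0043, 0.1121]
contact_force: [-9.5, 2.1, 7.0]
tcp_pos: [0.5314, -0.0044, 0.112]
contact_force: [-12.3, 1.8, 8.3]
[-12.25458662   1.81183872   8.28693242] [ 0.29624856  1.91781632 -0.01486582] [-2.32694636e-01 -3.12706482e+00 -2.09497253e-04]
side 155 [0.1293 0.1304 0.1312]
top 83 [0.1291 0.1309 0.1329]
```

```bash

(python3 -m crank '[[0,0,-0.03,0,0,0],[0,0,0,0,0,0],[0,0,0,0,0,0]]'
python3 -m crank '[[0,0,-0.03,0,0,0],[0,0,0,0,0,0],[0,0,0,0,0,0]]') | grep -E 'tcp|contact'
python3 - <<'E'
from h import *
o=status.get_obs(); print(o['contact_force'],o['moment'],o['orientation'])
f=grab('wrist'); save(f,'w6.png')
E
```

```text
tcp_pos: [0.5317, -0.0045, 0.1123]
contact_force: [-7.7, 2.3, 3.7]
tcp_pos: [0.532, -0.0045, 0.1126]
contact_force: [-5.6, 0.6, -0.9]
[-5.62186294  0.60206051 -0.9019593 ] [0.28896456 1.2970363  0.03312529] [-2.32724765e-01 -3.12798741e+00  4.41755024e-04]
```

View pics/w6.png

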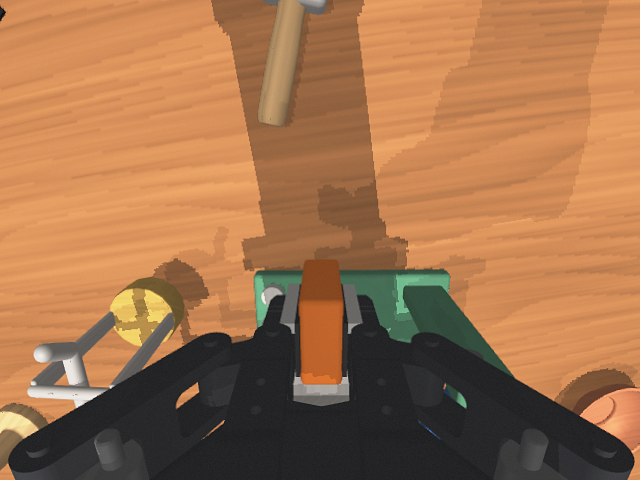

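```bash

(python3 -m crank '[[-0.06,0,0,0,0,0],[0,0,0,0,0,0],[0,0,0,0,0,0]]'
python3 -m crank '[[-0.06,0,0,0,0,0],[0,0,0,0,0,0],[0,0,0,0,0,0]]'
python3 -m crank '[[-0.06,0,-0.01,0,0,0],[0,0,0,0,0,0],[0,0,0,0,0,0]]') | grep -E 'tcp|contact'
```

```text
tcp_pos: [0.5331, -0.0047, 0.1126]
contact_force: [-6.0, 0.9, -1.0]
tcp_pos: [0.5343, -0.0049, 0.1125]
contact_force: [-5.8, 0.5, -0.6]
tcp_pos: [0.5355, -0.0052, 0.1127]
contact_force: [-5.6, 1.2, -2.6]
```

It slides on with a steady drag of about 6 N, with the vertical force nearly balanced, so it is snugly pinched. I'll ease the lift back by 0.2 mm, settle and check.

```bash

python3 -m crank '[[0,0,0.01,0,0,0],[0,0,0,0,0,0],[0,0,0,0,0,0],[0,0,0,0,0,0],[0,0,0,0,0,0],[0,0,0,0,0,0]]'
python3 - <<'E'
from h import *
go([.5355,-.0052,.1127],81.5)
f=grab('side'); P=cloud(f); h=cv2.cvtColor(f['image'],cv2.COLOR_RGB2HSV).astype(int)
m=(h[...,0]>100)&(h[...,0]<125)&(h[...,1]>150)&(P[...,2]>.11)&(P[...,2]<.16)&(abs(P[...,0]-.605)<.03)&(P[...,1]<-.07)&(P[...,1]>-.15); print(np.percentile(P[m][:,2],[50,80,95]).round(4))
w=np.zeros((480,640),bool); w[150:320,260:420]=1
m=w&(h[...,0]>18)&(h[...,0]<32)&(h[...,1]>120)&(P[...,0]>.5)&(P[...,2]<.08); print('brass',m.sum(),np.median(P[m],axis=0).round(3))
o=status.get_obs(); print(abs(o['qvel']).max())
E
```

```text
clock: 28.1
tcp_pos: [0.5355, -0.0052, 0.1125]
orientation: [-0.233, -3.128, 0.001]
contact_force: [-6.1, 0.6, -1.1]
grip_width: 0.0153
gripper_force: 58.5
t 28.1 tcp [ 0.5355 -0.0052  0.1125] tool-y deg 81.48 F [-6.07  0.57 -1.06] w 0.0153 gf 58.5
turn units [-0.001 -0.006 -0.   ]  shift units after turn [ 0.   -0.   -0.01]
[0.1304 0.1316 0.1322]
brass 248 [ 0.545 -0.132  0.06 ]
0.0019357908597481452
```

```bash
python3 -c "
from bench import r
print(r.hand_in())"
```

```text
the job is handed in; nothing more can be done
None
```

The job is handed in; no verdict came back. By my last readings the weight hangs free on the hook, and the feeler is held still and upright about 36 mm past the mouth, dragging at about 6 N with the top plate raised roughly 0.5 mm.

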